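# Sort the electrical spares into their trays, glass last

### The job

Sort the four loose spares into their trays: put the screw-in fuse, the switch plate, the spirit level and the single glass globe each in the middle of the cork pad that matches its outline, the same way up as they are now, with the plate and the level lying along their pads. Do the glass globe last, when the other three are in place; keep it upright and set it down gently, not dropped. Leave the switch test block and the row of three globes where they are.

Things in the scene. Friction and masses are not known exactly. Their poses are not given: they have to be found in the camera images.
- fuse_c (a point): Screw-in fuse, standing on its head: a brown ceramic cylinder 34 mm in diameter and 32 mm high, with a brass screw shell 25 mm in diameter and 18 mm high on top of it; 50 mm high in all. The point is on its axis, half-way up (25 mm above the underside). z up.
- globe_c (a point): The single loose frosted-glass lamp globe: a white ball 56 mm in diameter standing on a collar 36 mm in diameter; 62 mm high in all. The point is the centre of the ball, 34 mm above the underside. z up.
- plate_c (a point): Spare switch plate of blue plastic lying flat, a slab 86 mm long (its x axis), 40 mm wide (y) and 12 mm thick, with two screws and a dark blank panel on its face. The point is its centre, 6 mm above the underside. z up, out of its face.
- level_c (a point): Small aluminium spirit level, a bar 100 mm long (its x axis), 20 mm wide (y) and 24 mm high, with the vial in its top. The point is its centre, 12 mm above the underside. z up.
- tray_fuse: Fixed grey tray, 94 mm square outside, with a small round cork pad 40 mm in diameter (for the fuse) in the middle of its floor. Floor 5 mm thick, rim 4 mm thick and 5 mm above the floor (10 mm above the underside). Origin: centre of the underside, on the mesh shelf; the cork is practically level with the tray floor, so things rest 5 mm above the origin. z up.
- tray_globe: Fixed grey tray, round, 120 mm in diameter outside, with a large round cork pad 62 mm in diameter (for the globe) in the middle of its floor. Floor 5 mm thick, rim 4 mm thick and 5 mm above the floor (10 mm above the underside). Origin: centre of the underside, on the mesh shelf; the cork is practically level with the tray floor, so things rest 5 mm above the origin. z up.
- tray_plate: Fixed grey tray, 126 mm (x) by 104 mm (y) outside, with a broad rectangular cork pad 92 mm (x) by 46 mm (y) (for the switch plate) in the middle of its floor. Floor 5 mm thick, rim 4 mm thick and 5 mm above the floor (10 mm above the underside). Origin: centre of the underside, on the mesh shelf; the cork is practically level with the tray floor, so things rest 5 mm above the origin. z up, x along the pad.
- tray_level: Fixed grey tray, 134 mm (x) by 84 mm (y) outside, with a long narrow cork pad 106 mm (x) by 26 mm (y) (for the spirit level) in the middle of its floor. Floor 5 mm thick, rim 4 mm thick and 5 mm above the floor (10 mm above the underside). Origin: centre of the underside, on the mesh shelf; the cork is practically level with the tray floor, so things rest 5 mm above the origin. z up, x along the pad.
- test_block: Bystander, loose: wooden block 100 by 70 by 30 mm with a white toggle switch on top, about 64 mm high in all. Origin: centre of the underside.
- globe_row: Bystander, loose: dark wooden board 210 mm (x) by 62 mm (y), 16 mm thick, carrying a row of three frosted globes fixed to it, 78 mm high in all. Origin: centre of the underside. All things and trays stand on the black mesh shelf, whose flat top is 12 mm above the work surface.
Not all that is in view belongs to the job. What is shaped like the part that bears plate_c but grey or orange is not meant.

How it is judged (in metres and radians):
On the way, in this order (a step that is already met when the one before it is completed fails the run):
1. fuse, switch plate and spirit level are each on their own pads (horizontal distance between fuse_c and tray_fuse below 0.012 m and z of fuse_c in the frame of tray_fuse between 0.026 and 0.034 m and angle between each of fuse_c, plate_c, level_c's own z axis and vertical below 0.12 rad and linear speed of each of fuse, plate, level below 0.02 m/s and horizontal distance between plate_c and tray_plate below 0.012 m and z of plate_c in the frame of tray_plate between 0.007 and 0.015 m and angle between the x axis of plate_c and the x axis of tray_plate, either way round below 0.17 rad and horizontal distance between level_c and tray_level below 0.012 m and z of level_c in the frame of tray_level between 0.013 and 0.021 m and angle between the x axis of level_c and the x axis of tray_level, either way round below 0.17 rad), for 0.2 s.
2. then the globe stands on its own pad (horizontal distance between globe_c and tray_globe below 0.012 m and z of globe_c in the frame of tray_globe between 0.035 and 0.043 m and angle between globe_c's own z axis and vertical below 0.12 rad and linear speed of globe below 0.02 m/s), for 0.2 s.
At the end, for the whole second after the job is handed in: Fuse, plate, level and globe each stand at rest on the floor of their own tray, centre within 12 mm of the pad's centre, height within 4 mm, the same way up within 0.12 rad; plate and level along their pads within 0.17 rad (either way round) (all of step 1 and all of step 2); the robot touches nothing.
It fails at once if the globe is tipped (angle between globe_c's own z axis and vertical above 0.6 rad).
It fails at once if the globe is dropped (it moves faster than 0.5 m/s while not held) (linear speed of globe above 0.5 m/s and contact force between the fingers and globe below 0.05 N).
It fails at once if the test block is shifted by more than 15 mm (distance of test_block from where it was at the start of the episode above 0.015 m).
It fails at once if the row of globes is shifted by more than 15 mm (distance of globe_row from where it was at the start of the episode above 0.015 m).
It also fails if it takes over 109 s, if anything falls off the work surface, if the arm or the gripper's body presses on something with over 40 N, if the wrist force passes 120 N, or if a joint passes its speed limit or range.

### The arm

A 6-joint arm with a two-finger parallel gripper is mounted at the origin on the work surface. World frame = base frame: x ahead of the robot, y to its left, z up, the work surface at z = 0. Lengths are in mm, angles in rad, forces in N, time in s.
With the tool pointing down it reaches from about 350 to 875 mm from the base axis. Payload 15.5 kg.
Tool frame: the origin (TCP) lies midway between the tips of the shut fingers; the grasp point (between the pads) lies 19 mm behind it; z points along the fingers, y is the direction in which the jaws open and shut (so a half turn about z gives the same grasp; the last joint's range is limited). The gripper opens to 85 mm and grips with 20 to 120 N. Pads are 22 mm wide; open, the fingers measure 114 mm over their backs; the gripper's body (76 mm by 85 mm) begins 54 mm behind the grasp point. The pads swing forward as they close: fully open they stand 13 mm farther back than shut.
Start: joints at [1.143, 0.494, 1.345, -0, 1.302, -0.096], TCP at [204.177, 590.71, 231.277] pointing down, gripper open.
Joint ranges: [-2.91, 2.91], [-0.82, 2.16], [0.22, 2.67], [-1.22, 4.37], [0.12, 2.79], [-3.08, 3.08]. Speed limits (rad/s): [1.89, 1.89, 2.57, 3.01, 3.01, 3.01].

### API

Orientations are given as a unit quaternion [x, y, z, w].
In Python, from cell import manip gives the robot as it stands.
- The arm moves only by the tool drive_tool, never from a script. Its argument "series" is a list of rows, each a list of 3 entries, a list of its own where there are three numbers: the closure, from 0 (fully open) to 1 (shut), then the shift along the tool's x, y, z in cm, then the turn, a rotation vector about the tool's x, y, z in degrees. In form: [[grip, [x, y, z], [wx, wy, wz]], ...]. A call has exactly 5 rows; each row is the pose to reach, as a shift and turn from the pose commanded when the call began, along the tool's axes at that moment; what a row does not reach only later rows make up. A row lasts 1/8 s, in which the tool goes at most 62.5 mm and 10.7 degrees, less where a joint would pass 70% of its speed; a pose out of reach is approached as far as the arm can. A call with a gripper value outside its range is refused whole. The fingers move at their own pace and stop on an object; "newtons" is the grip in N (left out, the last holds). Time passes only in rows, so rows that repeat a pose let the fingers close, or fill a call up. It gives the time, the measured TCP pose, the force and the opening at its end, in the units of the state.
- manip.read_state(): the state, without advancing time (a new reading comes with each control period).
- manip.capture(name): name is "scene" or "top"; returns a dict with "frame" (420x560x3 uint8, blue, green, red), "vertical_fov" (degrees; the focal length in pixels is half the picture's height over the tangent of half this angle, whatever the lens; pixels are square), "cx", "cy" (the principal point, pixels), "cam_to_world" (4x4, takes a point from camera to world coordinates). Camera axes: x right, y up, looking along -z (the intrinsics and any distortion apply to the point x, -y, -z); pixel columns grow to the right and rows downward; lengths in mm; the calibration is good to about 2 mm. A picture is of the moment at which its call begins. There is no depth.
- manip.close_job(): hands the job in, once; it reports no verdict.
The state is a dict: "time_s": time; "joint_positions": joint angles; "qvel": joint speeds; "joint_torque": joint torques, N m; "tcp_pos": TCP position; "tcp_rot": TCP orientation; "force": force on the tool from outside, world axes, zero at the start; "moment": the same for the moment, N m; "gripper_width": finger opening in mm.
Only numpy, scipy, OpenCV 4.12 (cv2) and the standard library are available. Lean on these libraries where they do the work, as an engineer would, in place of code of your own. Each camera call takes 0.05 s, during which the arm holds its last target.

## Working session

There is one attempt and no reset: what is moved stays moved. The work goes in short steps, Python scripts to look and compute and a tool call to move; the robot and the scene stay as the last step left them, time stands still between calls to the robot, and variables do not carry over. Pictures are saved under pics/ and viewed, and the job is handed in when it is done.

Besides the shell and the picture viewer there is one more tool, called after "Call:" in YAML: its name, and indented under it one key for each argument. drive_tool: Moves the arm, as the interface text tells. Its arguments: {"type":"object","properties":{"series":{"type":"array"},"newtons":{"type":"number"}},"required":["series"]}

```bash
ls; mkdir -p pics; python3 - <<'E'
from cell import manip
import cv2,numpy as np
print(manip.read_state())
for n in("scene","top"):
    c=manip.capture(n); cv2.imwrite(f"pics/{n}0.png",c["frame"])
    print({k:v for k,v in c.items() if k!="frame"})
E
```

```text
pics
{'time_s': 0.0, 'joint_positions': array([ 1.14252052e+00,  4.94213772e-01,  1.34616298e+00, -5.67254144e-07,
        1.30252521e+00, -9.55081049e-02]), 'qvel': array([-0.0014316 ,  0.00080482, -0.00019716, -0.00145566,  0.00059886,
        0.00031329]), 'joint_torque': array([-6.45779975e-03, -8.82188416e+01, -3.83845532e+01, -5.49076813e-04,
        1.05167844e-02,  1.25535865e-05]), 'tcp_pos': array([204.00324839, 590.35972656, 230.67045957]), 'tcp_rot': array([ 1.65617120e-01,  9.86189911e-01, -6.32400689e-04, -1.69230914e-04]), 'force': array([ 0.30834464,  1.23476917, -0.07834515]), 'moment': array([-0.02591955, -0.03306211, -0.01098346]), 'gripper_width': 85.29569429732494}
{'vertical_fov': 51.14761778739007, 'cx': 274.84479797863185, 'cy': 204.76483836469993, 'cam_to_world': array([[-8.67636255e-01, -2.96609275e-01,  3.99036673e-01,
         9.95005070e+02],
       [ 4.97176613e-01, -5.09875047e-01,  7.02027672e-01,
         7.89429866e+02],
       [-4.76907668e-03,  8.07496362e-01,  5.89853271e-01,
         7.54659220e+02],
       [ 0.00000000e+00,  0.00000000e+00,  0.00000000e+00,
         1.00000000e+00]])}
{'vertical_fov': 46.124122580420696, 'cx': 276.40497177119, 'cy': 207.23648728872158, 'cam_to_world': array([[ 1.57427258e-02,  9.97139732e-01, -7.39224005e-02,
         4.22535998e+02],
       [-9.99824732e-01,  1.49496142e-02, -1.12700927e-02,
        -1.96461431e+01],
       [-1.01327458e-02,  7.40868662e-02,  9.97200313e-01,
         1.41537274e+03],
       [ 0.00000000e+00,  0.00000000e+00,  0.00000000e+00,
         1.00000000e+00]])}
```

View pics/scene0.png

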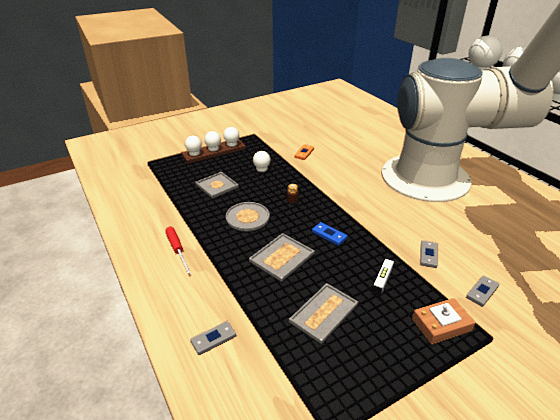

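View pics/top0.png

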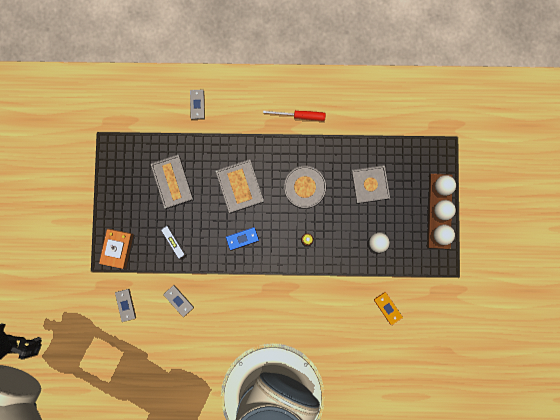

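The top view shows the blue plate at (242,239), the level at (173,242), the fuse at (307,240) and the loose globe at (379,243). The trays are at level (172,181), plate (239,186), globe (306,187) and fuse (371,184). There are five plate-like items: blue (242,239), grey (197,104), (125,305) and (178,301), and orange (388,308). Only the blue one fits the description. I'll enlarge that area to confirm it.

```bash
python3 - <<'E'
import cv2
t=cv2.imread("pics/top0.png");cv2.imwrite("pics/crop_top0.png",cv2.resize(t[145:275,140:405],None,fx=3,fy=3,interpolation=cv2.INTER_CUBIC))
E
```

```text
(no output)
```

View pics/crop_top0.png

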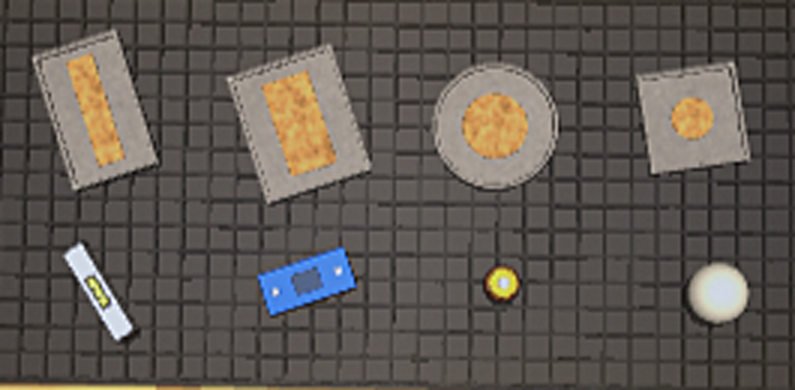

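Crop confirms it: the blue plate, with its dark blank panel and two screws, is at crop (307,281). Next I'll measure everything.

```bash
cat > h.py <<'E'
import cv2,numpy as np
from cell import manip
def cast(c,uv,z):
    f=c["frame"].shape[0]/2/np.tan(np.radians(c["vertical_fov"])/2)
    T=c["cam_to_world"];d=T[:3,:3]@np.array([(uv[0]-c["cx"])/f,-(uv[1]-c["cy"])/f,-1.])
    o=T[:3,3];return (o+d*(z-o[2])/d[2])
def blob(c,roi,lo,hi,S=6):
    x,y,w,h=roi
    im=cv2.resize(c["frame"][y:y+h,x:x+w],None,fx=S,fy=S,interpolation=cv2.INTER_CUBIC)
    m=cv2.inRange(cv2.cvtColor(im,cv2.COLOR_BGR2HSV),lo,hi)
    m=cv2.morphologyEx(m,cv2.MORPH_CLOSE,np.ones((9,9),np.uint8))
    k=max(cv2.findContours(m,cv2.RETR_EXTERNAL,cv2.CHAIN_APPROX_NONE)[0],key=cv2.contourArea)
    return (k[:,0,:].astype(float)+.5)/S-.5+[x,y]
def meas(c,roi,lo,hi,z):
    k=blob(c,roi,lo,hi)
    P=np.array([cast(c,p,z)[:2] for p in k])
    hull=cv2.convexHull(P.astype(np.float32)); r=cv2.minAreaRect(hull)
    M=cv2.moments(hull); b=cv2.boxPoints(r); e=[b[1]-b[0],b[2]-b[1]]; l=max(e,key=np.linalg.norm)
    ang=np.degrees(np.arctan2(l[1],l[0]))%180
    return np.array([M['m10']/M['m00'],M['m01']/M['m00']]),np.array(r[0]),sorted(r[1]),ang
CORK=((5,90,110),(28,255,255))
E
cat > m1.py <<'E'
from h import *
c=manip.capture("top"); s=manip.capture("scene")
T=[("plate","t",(222,222,42,34),(100,120,60),(125,255,255),24),("level","t",(155,222,35,42),(0,0,150),(180,80,255),36),
("fuse","t",(298,230,20,20),(15,100,90),(40,255,255),62),("globe","t",(366,230,28,28),(0,0,120),(180,90,255),46),
("Tlevel","t",(158,158,28,46),*CORK,17),("Tplate","t",(222,162,34,46),*CORK,17),("Tglobe","t",(290,170,32,32),*CORK,17),("Tfuse","t",(358,170,26,26),*CORK,17),
("plate","s",(305,215,50,35),(100,120,60),(125,255,255),22),
("Tlevel","s",(295,285,60,55),*CORK,17),("Tplate","s",(255,238,55,40),*CORK,17),("Tglobe","s",(232,205,32,22),*CORK,17),("Tfuse","s",(205,176,24,16),*CORK,17),
("globe","s",(250,148,22,26),(0,0,130),(180,90,255),46)]
for n,v,roi,lo,hi,z in T:
    m,r,sz,a=meas(c if v=="t" else s,roi,lo,hi,z); print(n,v,m.round(1),r.round(1),np.round(sz,1),round(a,1))
# shelf edge straightness
g=c["frame"].max(2)
for x in range(110,456,43): 
    col=g[110:160,x].astype(float); col2=g[255:290,x].astype(float); print(x,110+np.argmin(np.diff(col)),255+np.argmax(np.diff(col2)),end=' | ')
E
python3 m1.py
```

```text
plate t [436.6  92. ] [436.5  91.9] [42.  87.6] 109.9
level t [423.7 285.7] [423.5 285.7] [20.9 96.2] 32.9
fuse t [437.6 -90.2] [437.6 -90.6] [28.2 28.4] 141.4
globe t [ 431.7 -289.7] [ 431.7 -289.6] [53.7 53.9] 45.4
Tlevel t [596.4 297.9] [596.3 297.9] [ 27.2 107.1] 19.3
Tplate t [586.4 103.1] [586.5 103.2] [47.  93.5] 19.4
Tglobe t [586.8 -83. ] [586.7 -83. ] [61.6 62.2] 90.8
Tfuse t [ 596.7 -270.2] [ 596.9 -270.2] [39.4 39.9] 124.5
plate s [439.4  95.5] [439.6  95.5] [52.4 93.7] 109.4
Tlevel s [597.  298.3] [596.8 298.3] [ 27.3 107.7] 19.2
Tplate s [586.5 103.2] [586.5 103.1] [48.1 94.1] 19.1
Tglobe s [586.8 -83.7] [586.7 -83.6] [62.3 63. ] 66.7
Tfuse s [ 596.3 -271.4] [ 596.5 -270.9] [39.9 42.1] 82.9
globe s [ 432.6 -286.6] [ 433.4 -284. ] [ 54.4 127.8] 62.5
110 131 272 | 153 132 272 | 196 132 273 | 239 133 274 | 282 133 274 | 325 134 275 | 368 134 276 | 411 135 276 | 454 135 277 |
```

```bash
cat > go.py <<'E'
# usage: go.py x y z yang [x y z yang ...]  -> shift cm / rotvec deg from current measured pose, tool axes
import sys,numpy as np
from scipy.spatial.transform import Rotation as R
from cell import manip
s=manip.read_state();p=np.array(s["tcp_pos"]);r=R.from_quat(s["tcp_rot"])
y=r.apply([0,1,0]);ya=np.degrees(np.arctan2(y[1],y[0]))
print("t",round(s["time_s"],2),"p",p.round(1),"yang",round(ya,1),"w",round(s["gripper_width"],1),"F",np.round(s["force"],1),"q6",round(s["joint_positions"][5],2))
a=list(map(float,sys.argv[1:]))
for i in range(0,len(a),4):
    t=np.array(a[i:i+3]);c,sn=np.cos(np.radians(a[i+3])),np.sin(np.radians(a[i+3]))
    tr=R.from_matrix(np.array([[-sn,c,0],[c,sn,0],[0,0,-1.]]).T if 0 else np.column_stack([[-sn,c,0],[c,sn,0],[0,0,-1.]]))
    print((r.inv().apply(t-p)/10).round(2),np.degrees((r.inv()*tr).as_rotvec()).round(1))
E
python3 go.py 424 286 120 122.9
```

```text
t 0.2 p [204.1 590.5 230.9] yang 70.9 w 85.7 F [-0.1  1.1 -0.2] q6 -0.1
[-30.73 -21.59  11.11] [ -0.  -0. -52.]
```

Call:
drive_tool:
  series:
    - [0,[-6,-4.2,2],[0,0,-10.4]]
    - [0,[-12,-8.4,4],[0,0,-20.8]]
    - [0,[-18,-12.6,6],[0,0,-31.2]]
    - [0,[-23,-16.2,8],[0,0,-41.6]]
    - [0,[-27,-19,9.6],[0,0,-52]]
  newtons: 40

```text
time_s: 0.82
tcp_pos: [366.4, 367.1, 152.2]
tcp_rot: [-0.258, 0.966, 0.0, 0.0]
force: [0.2, -0.1, -0.4]
gripper_width: 85.0
```

```bash
python3 go.py 424 286 60 122.9 424 286 18 122.9
```

```text
t 0.82 p [366.4 367.1 152.2] yang 119.9 w 85.0 F [ 0.2 -0.1 -0.4] q6 -1.42
[-0.96 -9.9   9.22] [ 0.  0. -3.]
[-0.95 -9.9  13.42] [ 0.  0. -3.]
```

Call:
drive_tool:
  series:
    - [0,[-0.5,-4,3],[0,0,0]]
    - [0,[-0.6,-8,6],[0,0,0]]
    - [0,[-0.6,-8,6],[0,0,0]]
    - [0,[-0.6,-8,6],[0,0,0]]
    - [0,[-0.6,-8,6],[0,0,0]]

```text
time_s: 1.45
tcp_pos: [410.2, 302.8, 93.3]
tcp_rot: [-0.256, 0.967, 0.0, 0.001]
force: [-0.4, 1.2, 0.3]
gripper_width: 85.2
```

```bash
python3 go.py 424 286 60 122.9 424 286 18 122.9
```

```text
t 1.45 p [410.2 302.8  93.3] yang 119.6 w 85.2 F [-0.4  1.2  0.3] q6 -1.57
[-0.37 -2.15  3.33] [ 0.   0.1 -3.3]
[-0.36 -2.15  7.53] [ 0.   0.1 -3.3]
```

Call:
drive_tool:
  series:
    - [0,[-0.37,-2.15,2],[0,0,-3.3]]
    - [0,[-0.37,-2.15,5],[0,0,-3.3]]
    - [0,[-0.37,-2.15,7.5],[0,0,-3.3]]
    - [0,[-0.37,-2.15,7.5],[0,0,-3.3]]
    - [1,[-0.37,-2.15,7.5],[0,0,-3.3]]

```text
time_s: 2.08
tcp_pos: [424.3, 285.7, 18.6]
tcp_rot: [-0.283, 0.959, 0.0, 0.001]
force: [-0.5, -0.6, 1.1]
gripper_width: 69.8
```

Call:
drive_tool:
  series:
    - [1,[0,0,0],[0,0,0]]
    - [1,[0,0,0],[0,0,0]]
    - [1,[0,0,0],[0,0,0]]
    - [1,[0,0,0],[0,0,0]]
    - [1,[0,0,0],[0,0,0]]

```text
time_s: 2.7
tcp_pos: [424.3, 285.1, 18.3]
tcp_rot: [-0.283, 0.959, 0.0, 0.0]
force: [-1.8, -0.2, 10.7]
gripper_width: 18.9
```

```bash
python3 go.py 424 286 90 122.9 596.5 298 90 109.3; python3 - <<'E'
from h import *
c=manip.capture("scene");cv2.imwrite("pics/s1.png",cv2.resize(c["frame"][180:360,250:500],None,fx=3,fy=3))
E
```

```text
t 2.7 p [424.3 285.1  18.3] yang 122.9 w 18.9 F [-1.8 -0.2 10.7] q6 -1.67
[-0.03  0.09 -7.17] [-0.   0.1 -0. ]
[-15.17  -8.26  -7.16] [ 0.   0.1 13.6]
```

View pics/s1.png

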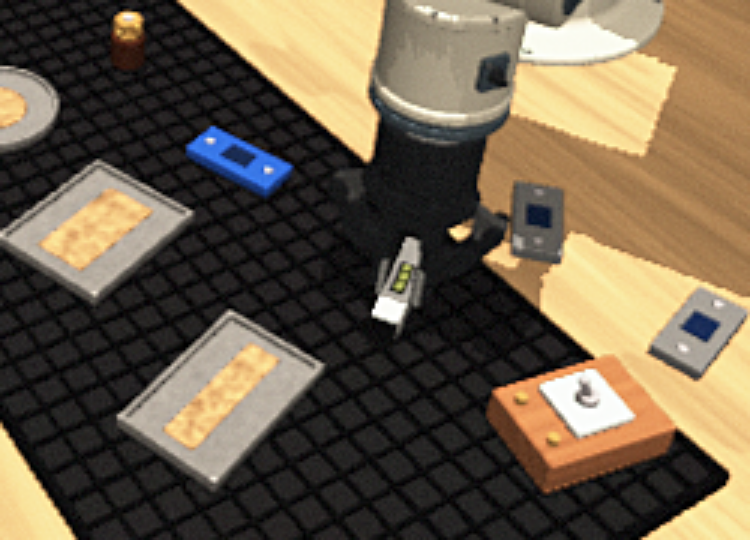

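Call:
drive_tool:
  series:
    - [1,[0,0,-3],[0,0,0]]
    - [1,[0,0,-6],[0,0,0]]
    - [1,[-5,-2.8,-7],[0,0,4.5]]
    - [1,[-10,-5.5,-7],[0,0,9]]
    - [1,[-15.2,-8.3,-7],[0,0,13.6]]

```text
time_s: 3.38
tcp_pos: [598.3, 297.7, 88.2]
tcp_rot: [-0.166, 0.986, 0.0, 0.0]
force: [0.4, 0.1, -0.5]
gripper_width: 19.2
```

Call:
drive_tool:
  series:
    - [1,[0,0,0],[0,0,0]]
    - [1,[0,0,0],[0,0,0]]
    - [1,[0,0,0],[0,0,0]]
    - [1,[0,0,0],[0,0,0]]
    - [1,[0,0,0],[0,0,0]]

```text
time_s: 4.0
tcp_pos: [596.3, 297.8, 87.8]
tcp_rot: [-0.168, 0.986, -0.0, -0.0]
force: [-0.1, 0.4, -0.5]
gripper_width: 19.5
```

```bash
python3 go.py 596.7 298.2 30 109.3  596.7 298.2 23.5 109.3; python3 - <<'E'
from h import *
c=manip.capture("scene");cv2.imwrite("pics/s2.png",cv2.resize(c["frame"][180:380,200:450],None,fx=3,fy=3))
E
```

```text
t 4.0 p [596.3 297.8  87.8] yang 109.3 w 19.5 F [-0.1  0.4 -0.5] q6 -1.53
[-0.05  0.02  5.78] [-0. -0. -0.]
[-0.05  0.02  6.43] [-0. -0. -0.]
```

View pics/s2.png

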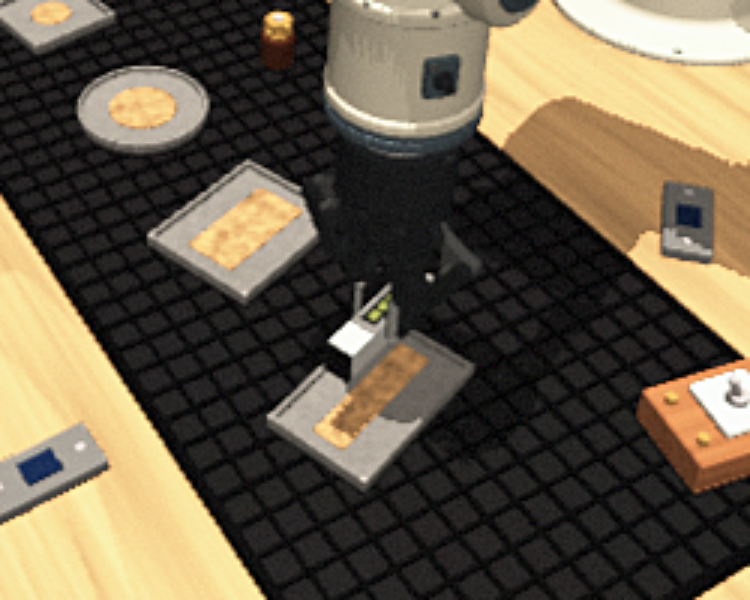

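The picture shows the level held square above its pad, at about crop (365,345).

Call:
drive_tool:
  series:
    - [1,[0,0,2.5],[0,0,0]]
    - [1,[0,0,5],[0,0,0]]
    - [1,[0,0,6],[0,0,0]]
    - [1,[0,0,6.4],[0,0,0]]
    - [1,[0,0,6.4],[0,0,0]]

```text
time_s: 4.68
tcp_pos: [597.1, 297.9, 24.2]
tcp_rot: [-0.167, 0.986, 0.0, 0.0]
force: [-0.8, -0.8, -1.0]
gripper_width: 18.9
```

Call:
drive_tool:
  series:
    - [1,[0,0,0],[0,0,0]]
    - [0.52,[0,0,0],[0,0,0]]
    - [0.52,[0,0,0],[0,0,0]]
    - [0.52,[0,0,0],[0,0,0]]
    - [0.52,[0,0,0],[0,0,0]]

```text
time_s: 5.3
tcp_pos: [596.8, 297.7, 23.6]
tcp_rot: [-0.167, 0.986, -0.0, 0.0]
force: [0.0, -0.2, 0.7]
gripper_width: 40.7
```

```bash
python3 go.py 436.6 92 90 19.9
```

```text
t 5.3 p [596.8 297.7  23.6] yang 109.3 w 40.7 F [ 0.  -0.2  0.7] q6 -1.53
[ 21.91 -14.14  -6.64] [-0.   0.  89.4]
```

Call:
drive_tool:
  series:
    - [0.52,[0,0,-4],[0,0,0]]
    - [0.52,[0,0,-8],[0,0,0]]
    - [0.2,[4,-2.5,-9],[0,0,10]]
    - [0.2,[8,-5,-9],[0,0,20]]
    - [0.2,[12,-7.5,-9],[0,0,30]]

```text
time_s: 5.92
tcp_pos: [507.3, 186.4, 113.9]
tcp_rot: [0.096, 0.995, 0.0, 0.0]
force: [0.4, -0.5, -0.1]
gripper_width: 68.3
```

Call:
drive_tool:
  series:
    - [0.2,[0,0,0],[0,0,10]]
    - [0.2,[0,0,0],[0,0,20]]
    - [0.2,[0,0,0],[0,0,30]]
    - [0.2,[0,0,0],[0,0,40]]
    - [0.2,[0,0,0],[0,0,50]]

```text
time_s: 6.55
tcp_pos: [508.2, 187.3, 113.7]
tcp_rot: [0.508, 0.861, 0.0, 0.0]
force: [0.9, -0.3, 0.4]
gripper_width: 68.3
```

```bash
python3 go.py 436.6 92 60 19.9
```

```text
t 6.55 p [508.2 187.3 113.7] yang 28.9 w 68.3 F [ 0.9 -0.3  0.4] q6 -0.26
[ -4.88 -10.88   5.37] [0. 0. 9.]
```

Call:
drive_tool:
  series:
    - [0.2,[-2,-5,2],[0,0,4]]
    - [0.2,[-4.9,-10.9,4],[0,0,9]]
    - [0.2,[-4.9,-10.9,5.4],[0,0,9]]
    - [0.2,[-4.9,-10.9,5.4],[0,0,9]]
    - [0.2,[-4.9,-10.9,5.4],[0,0,9]]

```text
time_s: 7.18
tcp_pos: [437.9, 91.8, 60.1]
tcp_rot: [0.571, 0.821, 0.0, 0.0]
force: [0.4, -0.3, -0.1]
gripper_width: 68.2
```

```bash
python3 go.py 436.6 92 17 19.9
```

```text
t 7.17 p [437.9  91.8  60.1] yang 20.3 w 68.2 F [ 0.4 -0.3 -0.1] q6 -0.28
[ 0.07 -0.12  4.31] [0.1 0.  0.4]
```

Call:
drive_tool:
  series:
    - [0.2,[0.05,-0.1,2],[0,0,0.4]]
    - [0.2,[0.05,-0.1,4.3],[0,0,0.4]]
    - [0.2,[0.05,-0.1,4.3],[0,0,0.4]]
    - [1,[0.05,-0.1,4.3],[0,0,0.4]]
    - [1,[0.05,-0.1,4.3],[0,0,0.4]]

```text
time_s: 7.8
tcp_pos: [436.7, 91.7, 17.7]
tcp_rot: [0.574, 0.819, 0.001, 0.001]
force: [-2.0, 2.4, 15.5]
gripper_width: 38.4
```

Call:
drive_tool:
  series:
    - [1,[0,0,0],[0,0,0]]
    - [1,[0,0,0],[0,0,0]]
    - [1,[0,0,0],[0,0,0]]
    - [1,[0,0,-2],[0,0,0]]
    - [1,[0,0,-6],[0,0,0]]

```text
time_s: 8.43
tcp_pos: [435.5, 91.4, 77.3]
tcp_rot: [0.575, 0.818, -0.0, -0.001]
force: [0.8, 0.3, -0.2]
gripper_width: 38.4
```

```bash
python3 go.py 586.5 103.1 80 109.3; python3 - <<'E'
from h import *
c=manip.capture("scene");cv2.imwrite("pics/s3.png",cv2.resize(c["frame"][150:350,200:450],None,fx=3,fy=3))
E
```

```text
t 8.43 p [435.5  91.4  77.3] yang 19.9 w 38.4 F [ 0.8  0.3 -0.2] q6 -0.27
[-4.03 14.6  -0.29] [ -0.   -0.1 -89.4]
```

View pics/s3.png

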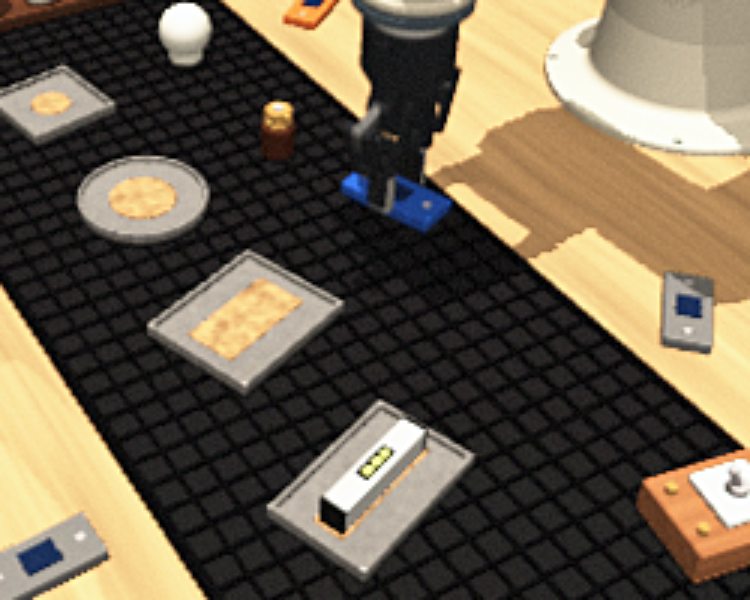

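The level sits on its pad at crop (372,475), and the plate is held flat.

Call:
drive_tool:
  series:
    - [1,[-0.8,3,0],[0,0,-10]]
    - [1,[-1.6,6,0],[0,0,-20]]
    - [1,[-2.4,9,0],[0,0,-30]]
    - [1,[-3.2,12,0],[0,0,-40]]
    - [1,[-4,14.6,0],[0,0,-50]]

```text
time_s: 9.1
tcp_pos: [588.2, 103.6, 77.6]
tcp_rot: [0.172, 0.985, 0.0, 0.001]
force: [0.5, -0.6, -0.7]
gripper_width: 38.2
```

Call:
drive_tool:
  series:
    - [1,[0,0,0],[0,0,-10]]
    - [1,[0,0,0],[0,0,-20]]
    - [1,[0,0,0],[0,0,-30]]
    - [1,[0,0,0],[0,0,-40]]
    - [1,[0,0,0],[0,0,-40]]

```text
time_s: 9.72
tcp_pos: [587.0, 103.5, 77.4]
tcp_rot: [-0.172, 0.985, -0.0, 0.0]
force: [-0.3, -0.9, -1.1]
gripper_width: 38.3
```

```bash
python3 go.py 586.5 103.1 40 109.3
```

```text
t 9.72 p [587.  103.5  77.4] yang 109.8 w 38.3 F [-0.3 -0.9 -1.1] q6 -1.84
[ 0.06 -0.02  3.74] [-0.   0.   0.5]
```

Call:
drive_tool:
  series:
    - [1,[0,0,2.5],[0,0,0.5]]
    - [1,[0,0,4.5],[0,0,0.5]]
    - [1,[0,0,5.2],[0,0,0.5]]
    - [1,[0,0,5.4],[0,0,0.5]]
    - [1,[0,0,5.4],[0,0,0.5]]

```text
time_s: 10.35
tcp_pos: [587.2, 103.5, 23.3]
tcp_rot: [-0.168, 0.986, -0.0, 0.0]
force: [-0.3, -0.3, 0.6]
gripper_width: 38.4
```

Call:
drive_tool:
  series:
    - [1,[0,0,0],[0,0,0]]
    - [0.38,[0,0,0],[0,0,0]]
    - [0.38,[0,0,0],[0,0,0]]
    - [0.38,[0,0,0],[0,0,0]]
    - [0.38,[0,0,-2],[0,0,0]]

```text
time_s: 10.98
tcp_pos: [585.9, 103.3, 41.8]
tcp_rot: [-0.168, 0.986, 0.0, -0.001]
force: [0.9, 0.8, -0.4]
gripper_width: 53.1
```

```bash
python3 go.py 437.6 -90.4 100 85
```

```text
t 10.97 p [585.9 103.3  41.8] yang 109.4 w 53.1 F [ 0.9  0.8 -0.4] q6 -1.83
[ 20.43 -13.36  -5.78] [ 0.  -0.1 24.4]
```

Call:
drive_tool:
  series:
    - [0.38,[0,0,-5],[0,0,0]]
    - [0.2,[5,-3.3,-8],[0,0,6]]
    - [0.2,[10,-6.7,-8],[0,0,12]]
    - [0.2,[15,-10,-8],[0,0,18]]
    - [0.2,[20.4,-13.4,-8],[0,0,24.4]]

```text
time_s: 11.6
tcp_pos: [438.6, -90.9, 122.9]
tcp_rot: [0.045, 0.999, -0.0, 0.0]
force: [1.5, -1.5, -0.3]
gripper_width: 68.4
```

Call:
drive_tool:
  series:
    - [0.2,[0,0,0],[0,0,0]]
    - [0.2,[0,0,0],[0,0,0]]
    - [0.2,[0,0,0],[0,0,0]]
    - [0.2,[0,0,0],[0,0,0]]
    - [0.2,[0,0,0],[0,0,0]]

```text
time_s: 12.22
tcp_pos: [439.9, -89.1, 122.6]
tcp_rot: [0.043, 0.999, 0.0, -0.0]
force: [0.1, -0.1, -0.4]
gripper_width: 68.4
```

```bash
python3 go.py 437.6 -90.4 19 85; python3 - <<'E'
from h import *
c=manip.capture("scene");cv2.imwrite("pics/s4.png",cv2.resize(c["frame"][150:350,200:450],None,fx=3,fy=3))
c=manip.capture("top")
print(meas(c,(222,162,34,46),(100,120,60),(125,255,255),29))
print(meas(c,(155,158,32,46),(0,0,190),(180,60,255),41))
E
```

```text
t 12.22 p [439.9 -89.1 122.6] yang 85.0 w 68.4 F [ 0.1 -0.1 -0.4] q6 -1.82
[ 0.22 -0.15 10.36] [ 0. -0.  0.]
(array([584.54694327, 103.10750356]), array([584.57830811, 103.13946533]), [39.26735305786133, 85.67274475097656], np.float32(19.471186))
(array([595.6821721 , 298.39108288]), array([595.85571289, 298.4352417 ]), [20.226703643798828, 94.31185150146484], np.float32(19.37677))
```

View pics/s4.png

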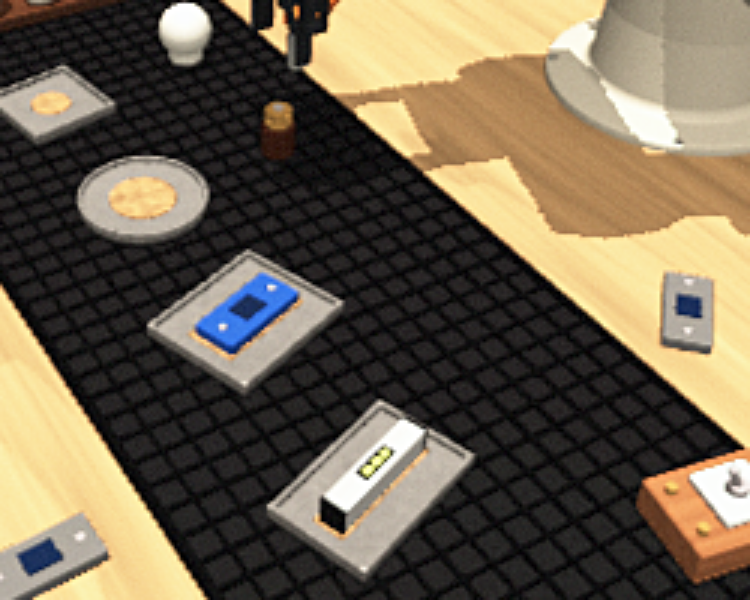

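Measured from the top view, the plate and level are within about 2 mm and 0.5° of their pads. The fuse is next.

Call:
drive_tool:
  series:
    - [0.2,[0.2,-0.15,3],[0,0,0]]
    - [0.2,[0.2,-0.15,8],[0,0,0]]
    - [0.2,[0.2,-0.15,10.3],[0,0,0]]
    - [0.2,[0.2,-0.15,10.3],[0,0,0]]
    - [1,[0.2,-0.15,10.3],[0,0,0]]

```text
time_s: 12.95
tcp_pos: [437.9, -91.0, 20.4]
tcp_rot: [0.044, 0.999, -0.0, 0.0]
force: [0.1, -0.4, 0.2]
gripper_width: 51.3
```

Call:
drive_tool:
  series:
    - [1,[0,0,0],[0,0,0]]
    - [1,[0,0,0],[0,0,0]]
    - [1,[0,0,0],[0,0,0]]
    - [1,[0,0,-2],[0,0,0]]
    - [1,[0,0,-7],[0,0,0]]

```text
time_s: 13.58
tcp_pos: [436.8, -90.7, 90.1]
tcp_rot: [0.044, 0.999, 0.0, -0.001]
force: [1.2, 0.2, -0.2]
gripper_width: 33.0
```

```bash
python3 go.py 596.7 -270.4 90 85; python3 - <<'E'
from h import *
c=manip.capture("scene");cv2.imwrite("pics/s5.png",cv2.resize(c["frame"][100:300,150:400],None,fx=3,fy=3))
E
```

```text
t 13.57 p [436.8 -90.7  90.1] yang 85.0 w 33.0 F [ 1.2  0.2 -0.2] q6 -1.82
[-17.51 -16.49  -0.04] [ 0.  -0.1 -0. ]
```

View pics/s5.png

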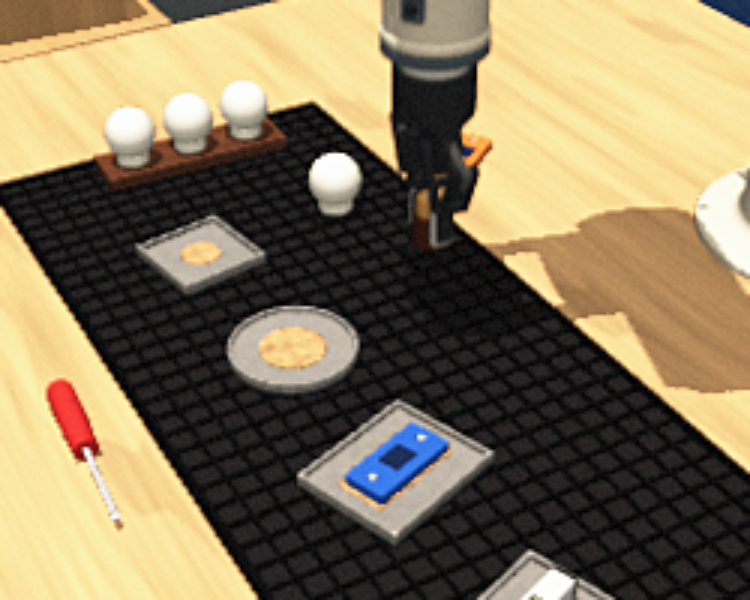

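Call:
drive_tool:
  series:
    - [1,[-3.5,-3.3,-1],[0,0,0]]
    - [1,[-7,-6.6,-1],[0,0,0]]
    - [1,[-10.5,-9.9,-1],[0,0,0]]
    - [1,[-14,-13.2,-1],[0,0,0]]
    - [1,[-17.5,-16.5,-1],[0,0,0]]

```text
time_s: 14.25
tcp_pos: [598.4, -271.9, 100.8]
tcp_rot: [0.044, 0.999, -0.0, 0.001]
force: [0.5, -0.5, 0.4]
gripper_width: 32.8
```

Call:
drive_tool:
  series:
    - [1,[0,0,1],[0,0,0]]
    - [1,[0,0,2],[0,0,0]]
    - [1,[0,0,3],[0,0,0]]
    - [1,[0,0,3],[0,0,0]]
    - [1,[0,0,3],[0,0,0]]

```text
time_s: 14.88
tcp_pos: [597.3, -270.4, 69.9]
tcp_rot: [0.044, 0.999, -0.0, 0.0]
force: [-0.3, -0.1, -0.5]
gripper_width: 33.0
```

```bash
python3 go.py 596.7 -270.4 25.3 85
```

```text
t 14.88 p [ 597.3 -270.4   69.9] yang 85.0 w 33.0 F [-0.3 -0.1 -0.5] q6 -2.0
[ 0.06 -0.01  4.46] [-0.  0. -0.]
```

Call:
drive_tool:
  series:
    - [1,[0,0,2],[0,0,0]]
    - [1,[0,0,3.5],[0,0,0]]
    - [1,[0,0,4.2],[0,0,0]]
    - [1,[0,0,4.5],[0,0,0]]
    - [1,[0,0,4.5],[0,0,0]]

```text
time_s: 15.5
tcp_pos: [597.1, -270.5, 25.9]
tcp_rot: [0.044, 0.999, 0.0, -0.0]
force: [-7.9, 4.4, 15.8]
gripper_width: 32.7
```

Call:
drive_tool:
  series:
    - [1,[0,0,0],[0,0,0]]
    - [0.4,[0,0,0],[0,0,0]]
    - [0.4,[0,0,0],[0,0,0]]
    - [0.4,[0,0,0],[0,0,0]]
    - [0.4,[0,0,-3],[0,0,0]]

```text
time_s: 16.12
tcp_pos: [596.1, -270.0, 53.0]
tcp_rot: [0.044, 0.999, 0.001, -0.002]
force: [-0.0, -0.2, -0.1]
gripper_width: 51.1
```

Call:
drive_tool:
  series:
    - [0.4,[0,0,-5],[0,0,0]]
    - [0,[0,0,-8],[0,0,0]]
    - [0,[0,0,-10],[0,0,0]]
    - [0,[0,0,-10],[0,0,0]]
    - [0,[0,0,-10],[0,0,0]]

```text
time_s: 16.75
tcp_pos: [596.9, -270.4, 153.6]
tcp_rot: [0.044, 0.999, 0.0, -0.001]
force: [0.1, -0.1, -0.5]
gripper_width: 85.1
```

```bash
python3 go.py 431.7 -289.6 120 85
```

```text
t 16.75 p [ 596.9 -270.4  153.6] yang 85.0 w 85.1 F [ 0.1 -0.1 -0.5] q6 -2.0
[16.28 -3.36  3.38] [ 0.  -0.1 -0. ]
```

Call:
drive_tool:
  series:
    - [0,[4,-0.8,0],[0,0,0]]
    - [0,[9,-1.7,0],[0,0,0]]
    - [0,[14,-2.7,0],[0,0,0]]
    - [0,[16.3,-3.4,0],[0,0,0]]
    - [0,[16.3,-3.4,0],[0,0,0]]

```text
time_s: 17.38
tcp_pos: [430.2, -290.1, 153.8]
tcp_rot: [0.045, 0.999, 0.001, -0.001]
force: [1.1, -0.2, -0.7]
gripper_width: 85.6
```

```bash
python3 go.py 431.7 -289.6 26 85; python3 - <<'E'
from h import *
c=manip.capture("scene");cv2.imwrite("pics/s6.png",cv2.resize(c["frame"][100:300,150:400],None,fx=3,fy=3))
c=manip.capture("top");cv2.imwrite("pics/t6.png",cv2.resize(c["frame"][130:280,280:480],None,fx=3.5,fy=3.5))
print(meas(c,(358,170,26,26),(15,100,90),(40,255,255),67))
E
```

```text
t 17.38 p [ 430.2 -290.1  153.8] yang 84.9 w 85.6 F [ 1.1 -0.2 -0.7] q6 -2.19
[-0.17  0.04 12.78] [ 0.1 -0.1 -0.1]
(array([ 591.69548237, -262.18938557]), array([ 593.01293945, -261.79119873]), [35.03990173339844, 42.388916015625], np.float32(133.05774))
```

View pics/s6.png

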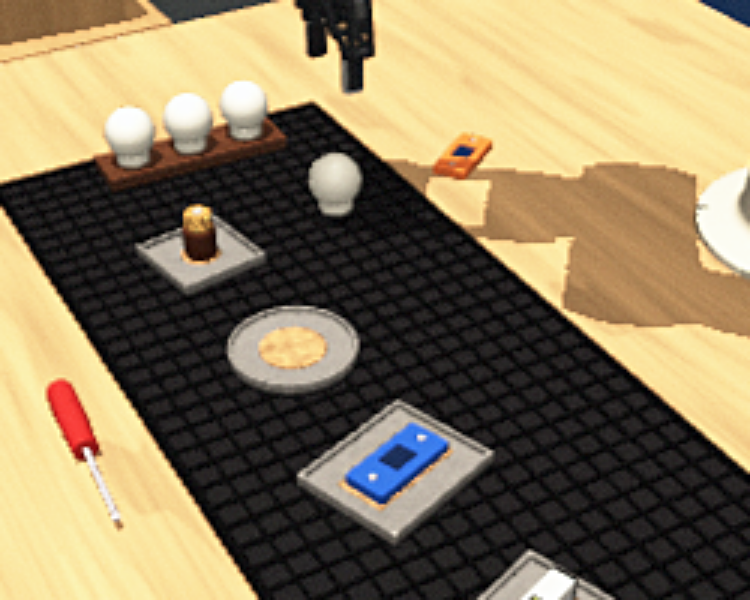

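View pics/t6.png

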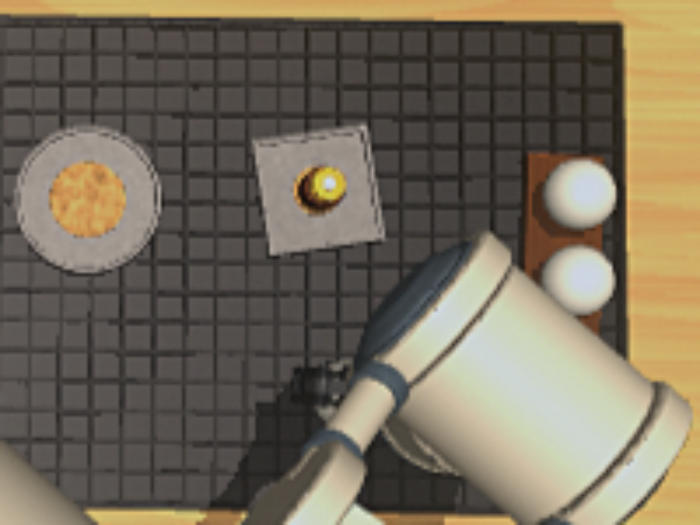

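```bash
python3 - <<'E'
from h import *
c=manip.capture("top")
print(cast(c,(280+326/3.5-.4,130+186/3.5-.4),67))
print(meas(c,(358,170,26,26),(23,100,90),(40,255,255),67))
E
```

```text
[ 593.89442464 -267.87749579   67.        ]
(array([ 595.83405757, -269.83566633]), array([ 595.6192627 , -269.75146484]), [24.824623107910156, 25.404212951660156], np.float32(124.491776))
```

The brass top measures 25 mm across and lies within 1 mm of the fuse pad's centre, so all three are in place. The globe is next.

Call:
drive_tool:
  series:
    - [0,[-0.15,0.05,3],[0,0,0]]
    - [0,[-0.15,0.05,6],[0,0,0]]
    - [0,[-0.15,0.05,6],[0,0,0]]
    - [0,[-0.15,0.05,6],[0,0,0]]
    - [0,[-0.15,0.05,6],[0,0,0]]
  newtons: 30

```text
time_s: 18.15
tcp_pos: [434.2, -290.2, 95.7]
tcp_rot: [0.044, 0.999, -0.001, 0.001]
force: [-0.0, 0.3, 1.3]
gripper_width: 85.2
```

```bash
python3 go.py 431.7 -289.6 24 85; python3 - <<'E'
from h import *
c=manip.capture("scene");cv2.imwrite("pics/s7.png",cv2.resize(c["frame"][60:220,170:370],None,fx=4,fy=4)[:600])
E
```

```text
t 18.15 p [ 434.2 -290.2   95.7] yang 85.0 w 85.2 F [-0.   0.3  1.3] q6 -2.19
[0.26 0.04 7.16] [-0.1  0.1 -0. ]
```

View pics/s7.png

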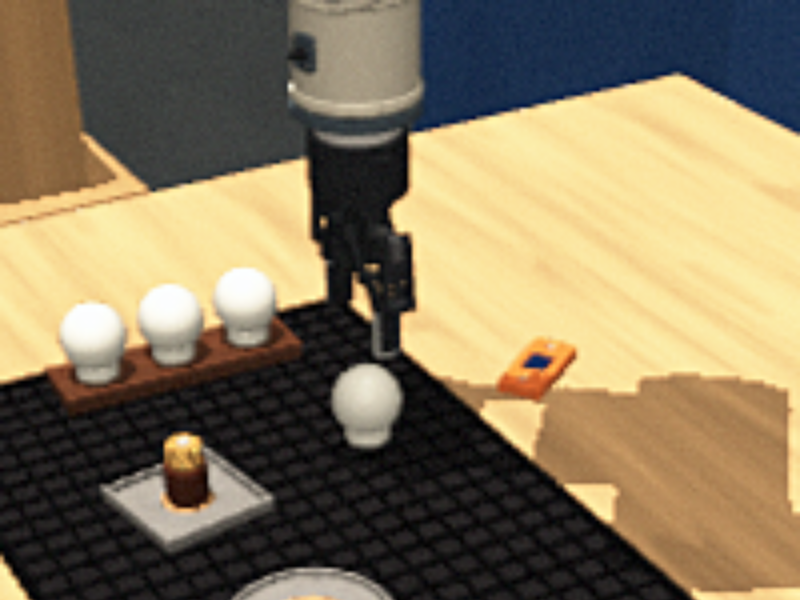

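The fingers straddle the globe, which is at crop (367,405). Going down and gripping gently.

Call:
drive_tool:
  series:
    - [0,[0.25,0.05,2.5],[0,0,0]]
    - [0,[0.25,0.05,5],[0,0,0]]
    - [0,[0.25,0.05,7.1],[0,0,0]]
    - [0,[0.25,0.05,7.1],[0,0,0]]
    - [0,[0.25,0.05,7.1],[0,0,0]]

```text
time_s: 18.82
tcp_pos: [431.5, -289.5, 24.6]
tcp_rot: [0.044, 0.999, -0.0, 0.0]
force: [-0.0, -0.4, -0.2]
gripper_width: 85.6
```

Call:
drive_tool:
  series:
    - [0.2,[0,0,0],[0,0,0]]
    - [0.3,[0,0,0],[0,0,0]]
    - [0.5,[0,0,0],[0,0,0]]
    - [1,[0,0,0],[0,0,0]]
    - [1,[0,0,0],[0,0,0]]

```text
time_s: 19.45
tcp_pos: [431.3, -289.3, 24.4]
tcp_rot: [0.044, 0.999, -0.0, 0.0]
force: [-1.7, 1.0, 13.4]
gripper_width: 54.0
```

Call:
drive_tool:
  series:
    - [1,[0,0,0],[0,0,0]]
    - [1,[0,0,-0.5],[0,0,0]]
    - [1,[0,0,-1.2],[0,0,0]]
    - [1,[0,0,-2],[0,0,0]]
    - [1,[0,0,-2],[0,0,0]]

```text
time_s: 20.08
tcp_pos: [431.4, -289.4, 44.4]
tcp_rot: [0.044, 0.999, -0.0, 0.0]
force: [0.1, 0.1, -0.6]
gripper_width: 53.8
```

```bash
python3 go.py 586.7 -83.2 100 85; python3 - <<'E'
from h import *
c=manip.capture("scene");cv2.imwrite("pics/s8.png",cv2.resize(c["frame"][60:220,170:370],None,fx=4,fy=4)[:600])
E
```

```text
t 20.07 p [ 431.4 -289.4   44.4] yang 85.0 w 53.8 F [ 0.1  0.1 -0.6] q6 -2.19
[-13.67  21.9   -5.57] [-0.   0.1 -0. ]
```

View pics/s8.png

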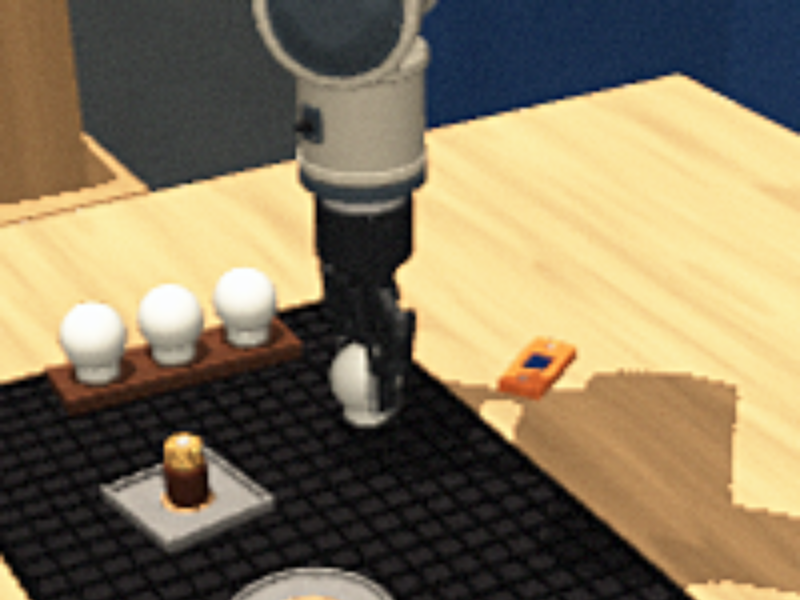

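The globe is held upright and clear of the shelf.

Call:
drive_tool:
  series:
    - [1,[0,0,-2],[0,0,0]]
    - [1,[-1,1.6,-4.5],[0,0,0]]
    - [1,[-3,4.8,-6],[0,0,0]]
    - [1,[-5,8,-6],[0,0,0]]
    - [1,[-7,11.2,-6],[0,0,0]]

```text
time_s: 20.75
tcp_pos: [511.3, -182.7, 103.7]
tcp_rot: [0.044, 0.999, -0.0, 0.0]
force: [0.1, 0.0, -0.6]
gripper_width: 53.6
```

Call:
drive_tool:
  series:
    - [1,[-2,3.2,0],[0,0,0]]
    - [1,[-4,6.4,0],[0,0,0]]
    - [1,[-6,9.4,0],[0,0,0]]
    - [1,[-6.6,10.6,0],[0,0,0]]
    - [1,[-6.6,10.6,0],[0,0,0]]

```text
time_s: 21.38
tcp_pos: [585.5, -83.5, 103.3]
tcp_rot: [0.043, 0.999, 0.0, -0.0]
force: [-0.1, -1.1, -0.0]
gripper_width: 53.8
```

Call:
drive_tool:
  series:
    - [1,[0,0,1],[0,0,0]]
    - [1,[0,0,2.5],[0,0,0]]
    - [1,[0,0,3.5],[0,0,0]]
    - [1,[0,0,4],[0,0,0]]
    - [1,[0,0,4],[0,0,0]]

```text
time_s: 22.0
tcp_pos: [585.5, -84.0, 63.2]
tcp_rot: [0.044, 0.999, 0.0, -0.0]
force: [0.2, 0.2, -0.2]
gripper_width: 54.0
```

```bash
python3 go.py 586.7 -83.2 30 85; python3 - <<'E'
from h import *
c=manip.capture("scene");cv2.imwrite("pics/s9.png",cv2.resize(c["frame"][120:260,170:370],None,fx=4,fy=4)[:600])
E
```

```text
t 22.0 p [585.5 -84.   63.2] yang 85.0 w 54.0 F [ 0.2  0.2 -0.2] q6 -1.73
[-0.12  0.09  3.32] [ 0. -0. -0.]
```

View pics/s9.png

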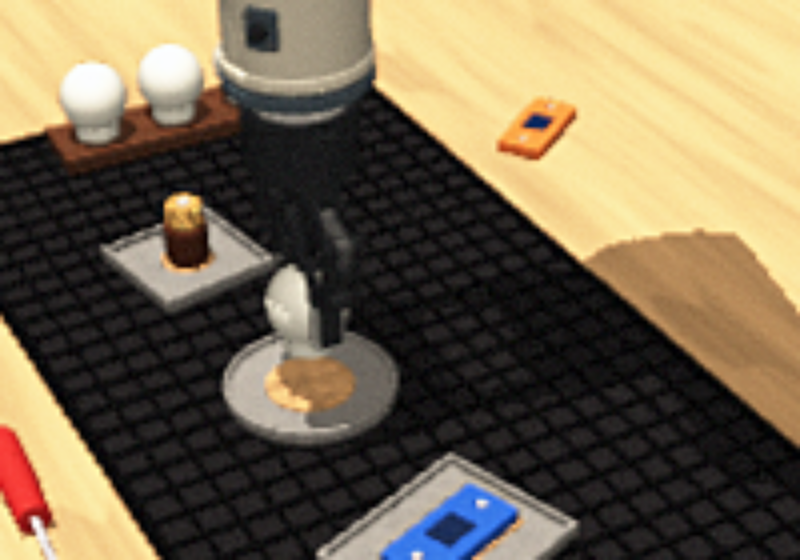

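The globe is held upright over its pad (crop (310,385)). Lowering it.

Call:
drive_tool:
  series:
    - [1,[-0.1,0.1,1.2],[0,0,0]]
    - [1,[-0.1,0.1,2.2],[0,0,0]]
    - [1,[-0.1,0.1,2.8],[0,0,0]]
    - [1,[-0.1,0.1,3.15],[0,0,0]]
    - [1,[-0.1,0.1,3.3],[0,0,0]]

```text
time_s: 22.68
tcp_pos: [586.8, -83.0, 30.5]
tcp_rot: [0.044, 0.999, 0.0, -0.0]
force: [0.3, 0.1, -0.6]
gripper_width: 54.0
```

Call:
drive_tool:
  series:
    - [1,[0,0,0],[0,0,0]]
    - [1,[0,0,0],[0,0,0]]
    - [1,[0,0,0],[0,0,0]]
    - [1,[0,0,0],[0,0,0]]
    - [1,[0,0,0],[0,0,0]]

```text
time_s: 23.3
tcp_pos: [586.8, -83.0, 30.7]
tcp_rot: [0.044, 0.999, -0.0, 0.0]
force: [-0.1, -0.5, -1.0]
gripper_width: 53.7
```

Call:
drive_tool:
  series:
    - [1,[0,0,0.05],[0,0,0]]
    - [1,[0,0,0.1],[0,0,0]]
    - [1,[0,0,0.13],[0,0,0]]
    - [1,[0,0,0.13],[0,0,0]]
    - [1,[0,0,0.13],[0,0,0]]

```text
time_s: 23.92
tcp_pos: [586.8, -83.0, 29.5]
tcp_rot: [0.044, 0.999, -0.0, 0.0]
force: [-1.3, 0.5, 5.2]
gripper_width: 53.9
```

It has touched down, with 5 N of upward force. Releasing slowly.

Call:
drive_tool:
  series:
    - [0.35,[0,0,0],[0,0,0]]
    - [0.3,[0,0,0],[0,0,0]]
    - [0.2,[0,0,0],[0,0,0]]
    - [0,[0,0,0],[0,0,0]]
    - [0,[0,0,0],[0,0,0]]

```text
time_s: 24.55
tcp_pos: [586.8, -83.0, 29.3]
tcp_rot: [0.044, 0.999, -0.0, -0.0]
force: [-0.5, -0.3, -0.1]
gripper_width: 85.6
```

Call:
drive_tool:
  series:
    - [0,[0,0,0],[0,0,0]]
    - [0,[0,0,-1],[0,0,0]]
    - [0,[0,0,-4],[0,0,0]]
    - [0,[0,0,-8],[0,0,0]]
    - [0,[0,0,-12],[0,0,0]]

```text
time_s: 25.18
tcp_pos: [586.6, -82.9, 151.2]
tcp_rot: [0.044, 0.999, -0.0, 0.0]
force: [-0.2, -0.2, 0.5]
gripper_width: 85.0
```

```bash
python3 go.py 420 150 200 85
```

```text
t 25.18 p [586.6 -82.9 151.2] yang 85.0 w 85.0 F [-0.2 -0.2  0.5] q6 -1.72
[18.65 21.74 -4.88] [-0.  0. -0.]
```

Call:
drive_tool:
  series:
    - [0,[3.5,4,-3],[0,0,0]]
    - [0,[7,8,-5],[0,0,0]]
    - [0,[11,13,-5],[0,0,0]]
    - [0,[15,17.5,-5],[0,0,0]]
    - [0,[18.6,21.7,-5],[0,0,0]]

```text
time_s: 25.8
tcp_pos: [419.1, 150.9, 200.1]
tcp_rot: [0.044, 0.999, 0.0, 0.0]
force: [0.6, 2.0, -0.3]
gripper_width: 85.5
```

Call:
drive_tool:
  series:
    - [0,[0,0,0],[0,0,0]]
    - [0,[0,0,0],[0,0,0]]
    - [0,[0,0,0],[0,0,0]]
    - [0,[0,0,0],[0,0,0]]
    - [0,[0,0,0],[0,0,0]]

```text
time_s: 26.42
tcp_pos: [420.8, 149.0, 199.2]
tcp_rot: [0.044, 0.999, -0.0, -0.0]
force: [0.1, -0.3, 1.1]
gripper_width: 85.0
```

```bash
python3 - <<'E'
from h import *
s=manip.capture("scene");cv2.imwrite("pics/s10.png",s["frame"])
c=manip.capture("top");cv2.imwrite("pics/t10.png",cv2.resize(c["frame"][130:290,80:480],None,fx=2,fy=2))
for n,roi,lo,hi,z in [("plate",(222,162,34,46),(100,120,60),(125,255,255),29),("level",(155,158,32,46),(0,0,190),(180,60,255),41),("fuse",(358,170,26,26),(23,100,90),(40,255,255),67),("globe",(290,170,32,32),(0,0,150),(180,70,255),51)]:
    m,r,z,a=meas(c,roi,lo,hi,z);print(n,m.round(1),np.round(z,1),round(a,1))
E
```

```text
plate [584.5 103.1] [39.3 85.7] 19.5
level [595.7 298.4] [20.2 94.3] 19.5
fuse [ 595.8 -269.9] [24.7 25.1] 125.8
globe [585.4 -83.9] [88.6 89.1] 0.8
```

View pics/s10.png

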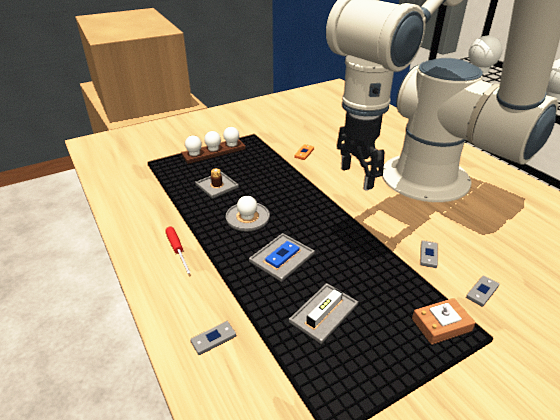

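View pics/t10.png

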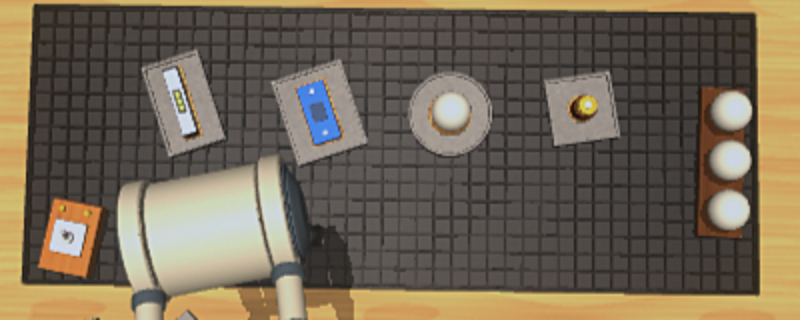

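```bash
python3 - <<'E'
from h import *
c=manip.capture("top")
for v in(185,200): print(meas(c,(292,172,28,28),(0,0,v),(180,70,255),51)[:3])
manip.close_job()
E
```

```text
(array([588.95289361, -83.37099795]), array([589.02276611, -83.6855011 ]), [45.728275299072266, 45.88147735595703])
(array([589.40921382, -83.34414756]), array([589.27563477, -83.38040161]), [42.65459060668945, 43.367095947265625])
the job is handed in; nothing more can be done
```

I put the level, plate and fuse on their pads, then set the globe down last on its own pad. The job was handed in at about 26 s of the 109 s allowed, with the gripper open and clear of everything.

The last top-view check gave these positions against the pad centres:

| Part | Distance from pad centre | Angle to pad |
|---|---|---|
| Spirit level | about 1 mm | within 0.5° |
| Switch plate | about 2 mm | within 0.5° |
| Fuse | about 1 mm | – |
| Globe | about 2–3 mm | – |

- **Upright:** All four parts look upright in both views. The globe was lowered until about 5 N of contact force showed before I opened the fingers.
- **Bystanders:** The test block and the row of globes look unmoved in both pictures, but I did not measure their positions.
- **Checks that disagreed:** The first globe mask also picked up the tray (89 mm across), and the first fuse mask picked up cork. I measured both again with tighter limits. The tighter globe mask sees only the bright part of the ball (about 45 mm across), so its 2–3 mm figure is probably too large.
- **Unplanned contact:** The fuse was pressed down with about 16 N on placing. It stayed upright and centred.

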